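Nest the kidney-shaped parts tray

TASK

Lift the empty kidney-shaped steel tray by its black handle, turn it until its outline matches the orange kidney-shaped tray, hollow side to hollow side, and nest it fully down inside that one, then let go. Leave the straight oblong tray with the same handle where it stands.

Things in the scene. Friction and masses are not known exactly. Their poses are not given: they have to be found in the camera images.
- kidney_grip (a point): centre of the black handle bar of the loose steel kidney-shaped tray to be moved (0.22 kg). Bar 60 mm long (tray's y), 14 thick (x), 28 high, centred over the tray 62 mm above its underside; rim at 40 mm, 8 mm under the bar. Bean outline with round ends, flared sides: 139 x 85 mm at the rim, 120 x 65 at the foot, y lengthwise, hollow side to -x, bulge to +x, z up
- kidney_hollow (a point): middle of the rim on the hollow (concave) side of the steel kidney tray, fixed to it, 21 mm from kidney_grip in its -x direction and 22 mm lower; same axes as kidney_grip
- kidney_base: loose orange kidney-shaped tray, no handle, 0.6 kg, 34 mm high, 157 x 103 mm at the rim; takes the steel tray. Its mouth is 13 mm wider all round than the steel tray's foot and narrows to 3 mm play at its 2.5 mm floor. Origin at its underside, axes as the steel tray's (z up, y lengthwise, hollow to -x). Nested: axes coincide, kidney_grip 64.5 mm straight above this origin
- oblong_grip (a point): centre of the like black handle bar of a straight oblong steel tray with round ends, a bystander: 133 x 67 mm at the rim, 76 mm high over all, y lengthwise; this point is 62 mm above its underside
There are look-alikes about, which are no part of the job. Leave any yellow look-alike of the part that bears kidney_grip alone.

How it is judged:
By the outcome, as a careful person would: the job done as asked, in the order asked, and still so for the second after the job is handed in, with the robot touching nothing.
It also fails if it takes over 45 s, if anything falls off the work surface, if the arm or the gripper's body presses on something with over 40 N, if the wrist force passes 120 N, or if a joint passes its speed limit or range.

ROBOT

A 6-joint arm with a two-finger parallel gripper is mounted at the origin on the work surface; the furniture and walls round the work are solid. World frame = base frame: x ahead of the robot, y to its left, z up, the work surface at z = 0. Lengths are in m, angles in rad, forces in N, time in s.
With the tool pointing down it reaches from about 0.375 to 0.9 m from the base axis. Payload 3.1 kg.
Tool frame: the origin (TCP) lies on the centre line of the jaws, within the pads' length; the fingertips stand 25 mm ahead of it and the grasp point (between the pads) lies 6 mm ahead of it; x points along the fingers, y is the direction in which the jaws open and shut, and the axes are right-handed (so a half turn about x gives the same grasp; the last joint's range is limited). The gripper opens to 87 mm and grips with 3 to 60 N. Pads are 19 mm wide; open, the fingers measure 117 mm over their backs; the gripper's body (75 mm by 190 mm) begins 51 mm behind the grasp point.
Start: joints at [-1.387, 0.527, 1.433, -0, 1.181, -0.178], TCP at [0.221, -0.585, 0.248] pointing down, gripper open.
Joint ranges: [-3.08, 3.08], [-0.75, 2.2], [0.22, 2.44], [-1.43, 4.57], [0, 2.65], [-2.85, 2.85]. Speed limits (rad/s): [2.79, 2.79, 3.14, 3.14, 3.14, 3.14].

INTERFACE

Orientations are given as a unit quaternion [x, y, z, w].
In Python, from rig import robot gives the robot as it stands. The module is installed in compiled form; this text tells all that it offers.
- The arm moves only by the tool move_arm, never from a script. Its argument "commands" is a list of rows, each a list of 5 numbers: the gripper's target within -1 to 1 (shut at 1, half-way at 0, fully open at -1), then the shift along the tool's x, y, z in mm, then the turn about the tool's x in degrees. A call has 1 to 8 rows; each row is the pose to reach, as a shift and turn from the pose commanded when the call began, along the tool's axes at that moment; what a row does not reach only later rows make up. A row lasts 1/12 s, in which the tool goes at most 41.7 mm and 7.16 degrees, less where a joint would pass 70% of its speed; a pose out of reach is approached as far as the arm can. A call with a gripper value outside its range is refused whole. The fingers move at their own pace and stop on an object; "newtons" is the grip in N (left out, the last holds). Time passes only in rows, so rows that repeat a pose let the fingers close. It gives the time, the measured TCP pose, the force and the opening at its end, in the units of the state.
- robot.get_obs(): the state, without advancing time (a new reading comes with each control period).
- robot.camera(name): name is "side" or "top" or "wrist"; returns a dict with "image" (480x640x3 uint8, red, green, blue), "fx", "fy", "cx", "cy" (pixels), "xyz" and "rotation" of the camera in the world; the wrist camera has in their place "tool_from_camera" (4x4, takes a point from camera to tool coordinates, whose origin is the TCP and whose axes are the tool frame's). Camera axes: x right, y down, z forward; pixel columns grow to the right and rows downward; lengths in m; the calibration is good to about 2 mm. The wrist camera is an equidistant fisheye: a pixel r from the principal point sees the ray r / f radians off the axis. A picture is of the moment at which its call begins: read the wrist's pose just before it. There is no depth.
- robot.hand_in(): hands the job in, once; it reports no verdict.
Trained networks look in a picture, given as the dict that the camera call returned (one of the last four; its "shot" number tells which), for a name from the list of things; names that differ only in an ending like _2 or _b are one class to them, and where a whole thing is asked for, a point or a joint stands for the part that bears it (a point fixed in the world has none). Each returns a list of dicts, best first, with "p" (0 to 1); they miss things now and then, are a little off and sometimes report something else, mostly with a low value. They report only what shows in the picture. A call takes as long as a camera call. They do not tell look-alikes from the thing itself.
- robot.regions_of(picture, name): "pixels" (480x640 bool, what is visible of it) and "bbox" ([left, top, right, bottom] in pixels, round what is visible of it).
The state is a dict: "time": time; "q": joint angles; "joint_velocities": joint speeds; "joint_torque": joint torques, N m; "position": TCP position; "tool_rot": TCP orientation; "ft_force": force on the tool from outside, world axes, zero at the start; "moment": the same for the moment, N m; "grip_width": finger opening in m.
Only numpy, scipy, OpenCV 4.12 (cv2) and the standard library are available. Lean on these libraries where they do the work, as an engineer would, in place of code of your own. Each camera call takes 0.05 s, during which the arm holds its last target.

## Working session

There is one attempt and no reset: what is moved stays moved. The work goes in short steps, Python scripts to look and compute and a tool call to move; the robot and the scene stay as the last step left them, time stands still between calls to the robot, and variables do not carry over. Pictures are saved under pics/ and viewed, and the job is handed in when it is done.

Besides the shell and the picture viewer there is one more tool, called after "Call:" as name(argument=value, ...) on one line, values as JSON. move_arm: Moves the arm, as the interface text tells. Its arguments: {"type":"object","properties":{"commands":{"type":"array","items":{"type":"array","items":{"type":"number"}}},"newtons":{"type":"number"}},"required":["commands"]}

```bash
mkdir -p pics
cat > h.py <<'E'
import numpy as np, cv2
from scipy.spatial.transform import Rotation as R
from rig import robot
def save(img,n): cv2.imwrite('pics/'+n+'.png',cv2.cvtColor(img,cv2.COLOR_RGB2BGR))
E
python3 - <<'E'
from h import *
o=robot.get_obs(); print(o['time'],o['position'],o['tool_rot'],o['ft_force'],o['grip_width'])
for c in ['side','top','wrist']:
    p=robot.camera(c); save(p['image'],c+'0'); print(c,{k:(np.round(v,4).tolist() if k!='image' else 0) for k,v in p.items()})
    for n in ['kidney_grip','kidney_base','oblong_grip']:
        for d in robot.regions_of(p,n): 
            ys,xs=np.nonzero(d['pixels']);print(n,round(d['p'],2),np.array(d['bbox']).tolist(),xs.mean().round(1),ys.mean().round(1),len(xs))
E
```

```text
0.0 [ 0.22110949 -0.58385754  0.24657792] [-0.69556224 -0.12797285  0.69557497 -0.1264578 ] [-0.8229888  -0.35202125 -0.21050136] 0.08714650128881746
side {'image': 0, 'fx': 446.9611, 'fy': 446.9611, 'cx': 321.5597, 'cy': 240.2329, 'xyz': [0.3989, 0.8846, 0.6849], 'rotation': [-0.0322, 0.9149, -0.4022, 0.0096], 'shot': 1}
kidney_grip 0.93 [410.1, 293.3, 474.7, 356.3] 444.9 322.6 2671
kidney_grip 0.9 [286.4, 207.2, 345.6, 245.5] 313.5 225.2 1678
kidney_base 0.76 [187.2, 229.1, 260.0, 271.8] 223.7 249.5 2258
oblong_grip 0.88 [189.1, 273.2, 245.4, 326.1] 218.6 297.6 2047
top {'image': 0, 'fx': 599.9018, 'fy': 599.9018, 'cx': 317.2365, 'cy': 237.6843, 'xyz': [0.2772, 0.2127, 1.156], 'rotation': [0.7059, -0.7052, 0.052, -0.0424], 'shot': 2}
kidney_grip 0.81 [189.7, 324.2, 253.8, 391.1] 223.8 359.9 2823
kidney_grip 0.66 [333.8, 184.1, 388.5, 252.7] 360.5 221.5 2426
kidney_base 0.77 [286.3, 87.5, 338.8, 162.9] 312.3 125.5 3317
kidney_base 0.2 [336.1, 185.9, 389.8, 256.2] 360.2 221.2 2492
oblong_grip 0.95 [213.1, 103.6, 267.8, 166.4] 242.2 135.3 2101
wrist {'image': 0, 'fx': 371.6483, 'fy': 371.6483, 'cx': 317.9368, 'cy': 241.1097, 'tool_from_camera': [[-0.0003, -0.2616, 0.9652, -0.1375], [1.0, 0.0007, 0.0005, 0.0003], [-0.0008, 0.9652, 0.2616, -0.071], [0.0, 0.0, 0.0, 1.0]], 'shot': 3}
```

View pics/top0.png

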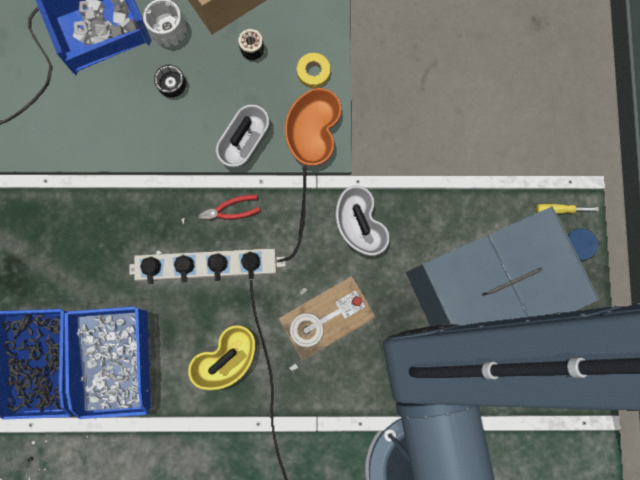

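View pics/side0.png

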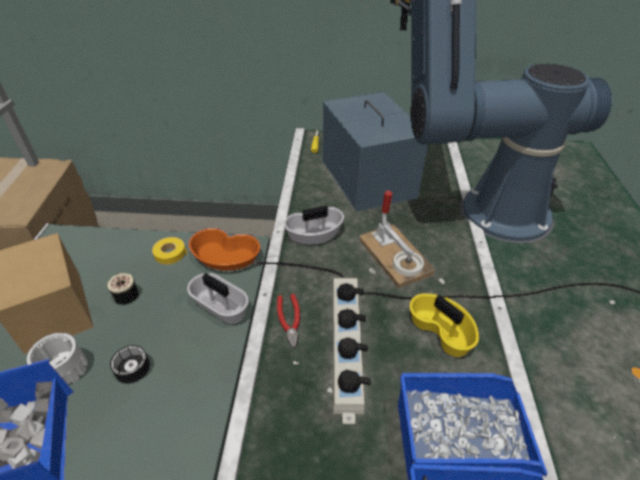

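The top view shows these candidates for the steel kidney:
- The steel kidney itself, at (360,221), grey with a black bar and its hollow to the right.
- The yellow kidney at (223,358), a look-alike to leave alone.
- The straight oblong tray at (242,135), the bystander.

The orange base is at (312,125), with its hollow to the lower right. I choose the grey one at (360,221).

```bash
cat >> h.py <<'E'
def pose(p):
    if 'tool_from_camera' in p:
        o=p['_obs']; T=np.eye(4);T[:3,:3]=R.from_quat(o['tool_rot']).as_matrix();T[:3,3]=o['position']
        M=T@np.array(p['tool_from_camera']); return M[:3,:3],M[:3,3]
    return (R.from_quat(p['rotation']).as_matrix() if np.size(p['rotation'])==4 else np.array(p['rotation'])),np.array(p['xyz'])
def rays(p,uv):
    uv=np.atleast_2d(np.asarray(uv,float)); a=(uv-[p['cx'],p['cy']])/[p['fx'],p['fy']]
    if 'tool_from_camera' in p:
        r=np.linalg.norm(a,axis=1,keepdims=True); s=np.where(r>1e-9,np.sin(r)/np.maximum(r,1e-9),1)
        d=np.hstack([a*s,np.cos(r)])
    else: d=np.hstack([a,np.ones((len(a),1))])
    Rm,t=pose(p); return d@Rm.T,t
def atz(p,uv,z):
    d,t=rays(p,uv); return t+d*((z-t[2])/d[:,2])[:,None]
def project(p,X):
    Rm,t=pose(p); c=(np.atleast_2d(X)-t)@Rm
    if 'tool_from_camera' in p:
        rr=np.linalg.norm(c[:,:2],axis=1,keepdims=True); th=np.arctan2(rr,c[:,2:]); a=c[:,:2]/np.maximum(rr,1e-9)*th
    else: a=c[:,:2]/c[:,2:]
    return a*[p['fx'],p['fy']]+[p['cx'],p['cy']]
def cam(n):
    o=robot.get_obs(); p=robot.camera(n); p['_obs']=o; return p
def outline(p,mask,z):
    c=max(cv2.findContours(mask.astype(np.uint8),cv2.RETR_EXTERNAL,cv2.CHAIN_APPROX_NONE)[0],key=cv2.contourArea)
    return atz(p,c[:,0,:],z)[:,:2]
def moments(P):
    m=cv2.moments((P*1000).astype(np.float32).reshape(-1,1,2)); 
    c=np.array([m['m10'],m['m01']])/m['m00']/1000
    th=0.5*np.arctan2(2*m['mu11'],m['mu20']-m['mu02'])
    return c,th,m['m00']
E
python3 - <<'E'
from h import *
p=cam('top'); save(p['image'][160:280,300:420].repeat(5,0).repeat(5,1),'crop')
s=cam('side')
q={}
for n,z,bad in [('kidney_grip',.04,0),('kidney_base',.034,0),('oblong_grip',.04,0)]:
    for d in robot.regions_of(p,n):
        P=outline(p,d['pixels'],z); c,th,A=moments(P)
        rc=cv2.minAreaRect((P*1000).astype(np.float32))
        print(n,round(d['p'],2),c.round(4),np.degrees(th).round(1),'area',A,'rect',np.round(rc[1],1),np.array(rc[0]).round(1), 'side proj',project(s,[*c,z]).round(1))
        # black bar
        im=p['image'].astype(int); k=d['pixels']&(im.max(2)<60); k=cv2.morphologyEx(k.astype(np.uint8),cv2.MORPH_OPEN,np.ones((2,2)))
        if k.sum()>50:
            B=outline(p,k,.076); cb,tb,_=moments(B); print('  bar',cb.round(4),np.degrees(tb).round(1),cv2.minAreaRect((B*1000).astype(np.float32))[1])
    for d in robot.regions_of(s,n): print('  side bbox',d['bbox'],round(d['p'],2))
E
```

```text
kidney_grip 0.96 [0.4587 0.1163] 23.5 area 8506.673388935858 rect [137.4  81.5] [457.9 117.3] side proj [[315.3 219.7]]
  bar [0.4515 0.1153] 21.7 (56.31847381591797, 13.895767211914062)
kidney_grip 0.92 [0.2025 0.3674] -47.8 area 8541.664741719142 rect [ 81.1 138.2] [201.3 366.2] side proj [[446.  315.6]]
  bar [0.2004 0.3642] -49.4 (10.986958503723145, 56.64026641845703)
  side bbox [410.0, 294.3, 481.5, 358.7] 0.72
  side bbox [284.8, 205.3, 345.0, 247.1] 0.64
kidney_base 0.63 [0.6482 0.2061] -11.7 area 12246.729683886748 rect [103.1 155.9] [649.5 208.6] side proj [[223.2 244.5]]
  side bbox [185.5, 230.4, 260.8, 272.0] 0.87
  side bbox [285.0, 206.9, 344.1, 244.8] 0.38
oblong_grip 0.57 [0.626  0.3412] -31.9 area 7460.830439475365 rect [ 68.1 131.3] [626.1 341. ] side proj [[218.1 291.5]]
  bar [0.6204 0.3388] -30.5 (17.786880493164062, 58.34431838989258)
  side bbox [191.1, 272.3, 247.8, 322.6] 0.61
```

View pics/crop.png

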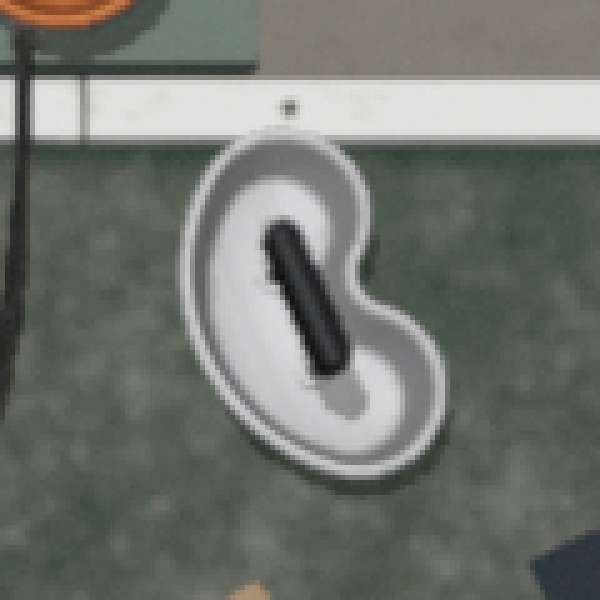

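View pics/wrist0.png

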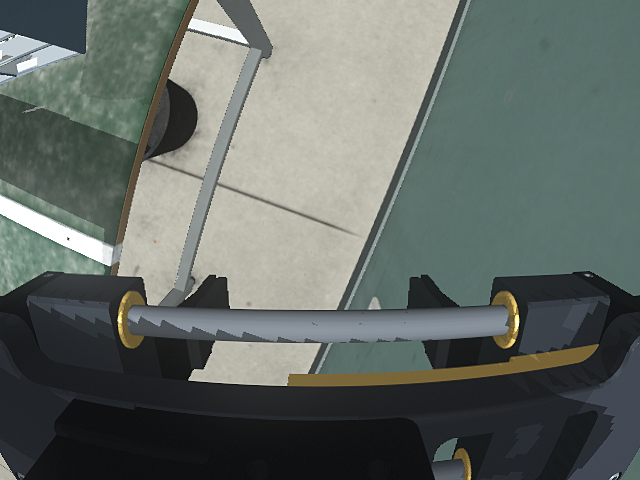

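Run:
```python
from h import *
p=cam('top'); s=cam('side')
def tri(a,b):
    d1,t1=rays(p,a);d2,t2=rays(s,b);d1/=np.linalg.norm(d1);d2/=np.linalg.norm(d2)
    A=np.stack([d1[0],-d2[0]],1);k=np.linalg.lstsq(A,t2-t1,rcond=None)[0]
    X=t1+d1[0]*k[0];Y=t2+d2[0]*k[1];return ((X+Y)/2).round(3),np.linalg.norm(X-Y).round(4)
print('box',tri((424,266),(361,158)),tri((554,210),(322,103)))
print('redknob',tri((357,301),(387,195)))
print('boxbase corner',atz(p,[(407,270)],0), 'top at .13',atz(p,[(424,266),(554,210),(598,298),(450,328)],.13).round(3))
save(p['image'][150:350,300:620].repeat(2,0).repeat(2,1),'crop2'); save(s['image'][60:260,260:500].repeat(3,0).repeat(3,1),'crop3')
# registration
M={}
for n,z in [('kidney_grip',.04),('kidney_base',.034)]:
    r=[d for d in robot.regions_of(p,n)]
    for d in r:
        P=outline(p,d['pixels'],z); c=P.mean(0)
        if (n=='kidney_grip' and abs(c[0]-.458)<.03) or (n=='kidney_base' and abs(c[0]-.649)<.03): M[n]=P
from scipy.optimize import least_squares
S=M['kidney_grip'].astype(np.float32)*1000; B=M['kidney_base']*1000
c0=S.mean(0)
def f(v):
    a=v[2]; Ri=np.array([[np.cos(a),-np.sin(a)],[np.sin(a),np.cos(a)]])
    Q=(B-B.mean(0)-v[:2])@Ri + 0  # inverse rot
    Q=Q+c0
    return [cv2.pointPolygonTest(S.reshape(-1,1,2),(float(q[0]),float(q[1])),True)+v[3] for q in Q]
r=least_squares(f,[0,0,np.radians(-34),9],diff_step=1e-3,x_scale=[1,1,.02,1])
v=r.x;a=v[2];Rm=np.array([[np.cos(a),-np.sin(a)],[np.sin(a),np.cos(a)]])
print('dyaw',np.degrees(a),'offset',v[3],'rms',np.sqrt(np.mean(r.fun**2)))
for g in [(451.5,115.3)]: print('target of bar', Rm@(np.array(g)-c0)+B.mean(0)+v[:2])
```

```text
box (array([0.364, 0.018, 0.144]), np.float64(0.0015)) (array([ 0.462, -0.2  ,  0.166]), np.float64(0.0077))
redknob (array([0.307, 0.131, 0.128]), np.float64(0.002))
boxbase corner [[0.36985327 0.02322745 0.        ]] top at .13 [[ 0.366  0.015  0.13 ]
 [ 0.465 -0.215  0.13 ]
 [ 0.312 -0.283  0.13 ]
 [ 0.261 -0.027  0.13 ]]
dyaw -33.483721834753815 offset 8.413546061274646 rms 1.0155882512291368
target of bar [641.22183227 211.03426027]
```

View pics/crop2.png

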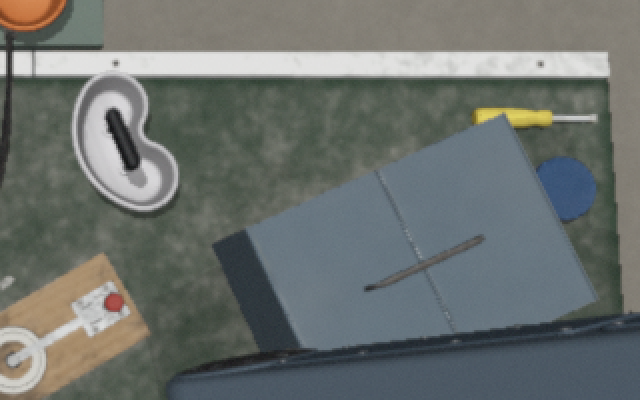

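View pics/crop3.png

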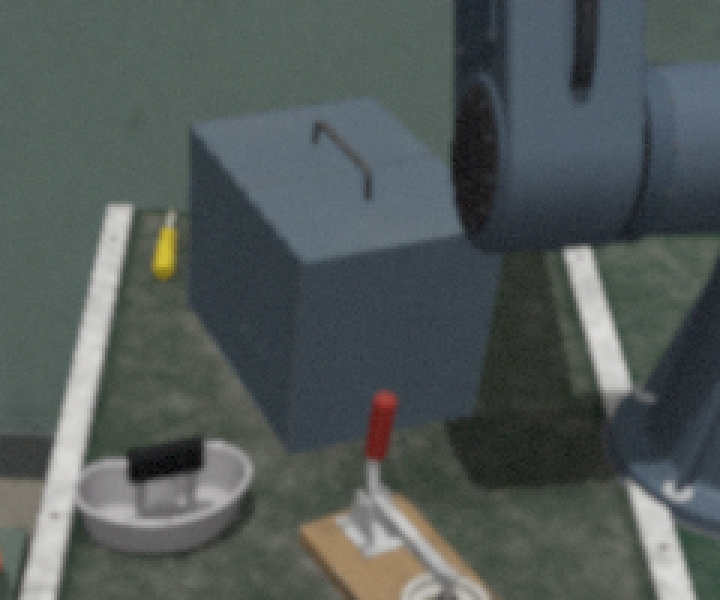

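```bash
cat > st.py <<'E'
from h import *
import sys
def st():
    o=robot.get_obs(); Rm=R.from_quat(o['tool_rot']).as_matrix()
    print('t',round(o['time'],2),'pos',o['position'].round(4) if hasattr(o['position'],'round') else o['position'],'toolx',Rm[:,0].round(3),'yaw of tool y',np.degrees(np.arctan2(Rm[1,1],Rm[0,1])).round(2),'q',np.round(o['q'],3),'F',np.round(o['ft_force'],1),'w',round(o['grip_width'],4))
    return o,Rm
def delta(target,yaw=None):
    o,Rm=st()
    d=Rm.T@(np.array(target)-o['position'])*1000
    print('delta tool mm',d.round(1))
    if yaw is not None:
        y=np.degrees(np.arctan2(Rm[1,1],Rm[0,1]))
        print('turn options', [round(-((yaw+k-y+180)%360-180),1) for k in (0,180)])
E
python3 - <<'E'
from st import *
delta([.4515,.1153,.16],111.7)
E
```

```text
t 1.2 pos [ 0.2212 -0.5845  0.2475] toolx [ 0.  0. -1.] yaw of tool y -69.27 q [-1.388  0.528  1.433  0.     1.181 -0.179] F [0.1 0.3 0.3] w 0.0869
delta tool mm [  87.6 -573.  -463. ]
turn options [np.float64(179.0), np.float64(-1.0)]
```

Call:
move_arm(commands=[[-1, -60, -20, -40, 0], [-1, -60, -40, -75, 0], [-1, -60, -60, -110, 0], [-1, -60, -80, -145, 0], [-1, -60, -100, -180, 0], [-1, -60, -120, -215, 0], [-1, -60, -140, -250, 0], [-1, -60, -160, -285, 0]], newtons=30)

```text
time: 1.87
position: [0.4229, -0.3434, 0.3079]
tool_rot: [0.696, 0.127, -0.695, 0.127]
ft_force: [0.6, -0.1, 0.1]
grip_width: 0.0872
```

```bash
python3 -c "
from st import *
delta([.4515,.1153,.20],111.7)"
```

```text
t 1.87 pos [ 0.4229 -0.3434  0.3079] toolx [ 0.001 -0.    -1.   ] yaw of tool y -69.29 q [-0.887  0.35   1.56   0.     1.23   0.322] F [ 0.6 -0.1  0.1] w 0.0872
delta tool mm [ 107.7 -419.1 -188.9]
turn options [np.float64(179.0), np.float64(-1.0)]
```

Call:
move_arm(commands=[[-1, 0, -35, -20, 0], [-1, 0, -70, -40, 0], [-1, 0, -105, -60, 0], [-1, 0, -140, -75, 0], [-1, 0, -175, -90, 0], [-1, 0, -210, -105, 0], [-1, 0, -250, -120, 0], [-1, 10, -290, -135, 0]])

```text
time: 2.53
position: [0.4466, -0.0278, 0.2998]
tool_rot: [0.697, 0.126, -0.694, 0.128]
ft_force: [1.5, -0.0, 0.5]
grip_width: 0.087
```

```bash
python3 -c "
from st import *
delta([.4515,.1153,.20],111.7)"
```

```text
t 2.53 pos [ 0.4466 -0.0278  0.2998] toolx [ 0.005 -0.001 -1.   ] yaw of tool y -69.3 q [-0.313  0.214  1.792  0.     1.131  0.896] F [ 1.5 -0.   0.5] w 0.087
delta tool mm [  99.6 -132.4  -54.8]
turn options [np.float64(179.0), np.float64(-1.0)]
```

Call:
move_arm(commands=[[-1, 10, -38, -14, 0], [-1, 30, -70, -28, 0], [-1, 55, -100, -42, -1], [-1, 80, -125, -52, -1], [-1, 100, -131, -54, -1], [-1, 100, -131, -54, -1], [-1, 100, -131, -54, -1]])

```text
time: 3.12
position: [0.4492, 0.1126, 0.1978]
tool_rot: [-0.694, -0.134, 0.695, -0.134]
ft_force: [0.5, -0.0, 0.2]
grip_width: 0.0867
```

Run:
```python
from st import *
delta([.4515,.1153,.20],111.7)
p=cam('wrist'); save(p['image'],'w1')
for d in robot.regions_of(p,'kidney_grip'):
    print(d['p'],d['bbox'])
    im=p['image'].astype(int); k=d['pixels']&(im.max(2)<60); k=cv2.morphologyEx(k.astype(np.uint8),cv2.MORPH_OPEN,np.ones((3,3)))
    if k.sum()>50:
        B=outline(p,k,.07);rc=cv2.minAreaRect((B*1000).astype(np.float32)); print(rc)
print(project(p,[.4515,.1153,.062]))
```

```text
t 3.12 pos [0.4492 0.1126 0.1978] toolx [-0.002 -0.    -1.   ] yaw of tool y -68.18 q [ 0.004  0.391  1.88  -0.     0.873  1.194] F [ 0.5 -0.   0.2] w 0.0867
delta tool mm [-2.2 -1.6 -3.1]
turn options [np.float64(-179.9), np.float64(0.1)]
0.77 [268.0, 128.0, 366.7, 293.9]
((460.3250732421875, 117.49415588378906), (60.909481048583984, 13.320657730102539), 22.15522003173828)
[[315.29937824 232.79119562]]
```

View pics/w1.png

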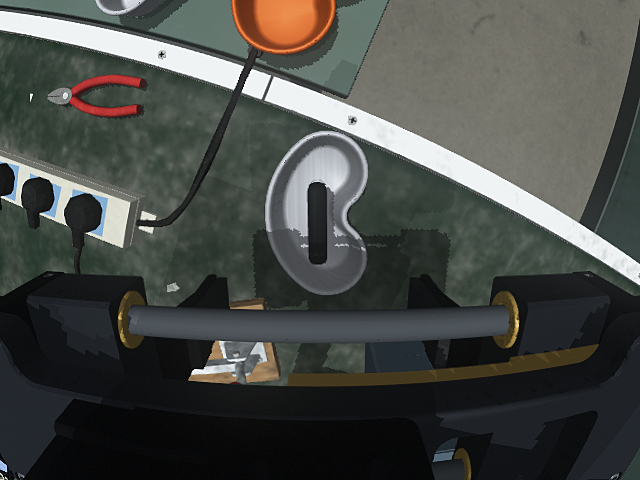

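Run:
```python
from st import *
from itertools import product
p=cam('wrist'); t=cam('top')
save(np.repeat(np.repeat(p['image'][120:300,250:390],4,0),4,1)[:600],'w1c')
print('top bar px centre', atz(t,[(361.4,219.7)],.07).round(4))
im=p['image']; tm=t['image']
for G in [(.458,.1175),(.4515,.1153)]:
    a=np.radians(21.9); u=np.array([np.cos(a),np.sin(a)]); v=np.array([-u[1],u[0]])
    X=[[*(np.array(G)+s*.03*u+w*.007*v),.062+h*.014] for s,w,h in product((-1,1),repeat=3)]
    for q,n in((p,'w'),(t,'t')):
        uv=project(q,X); h=cv2.convexHull(uv.astype(np.float32)); print(G,n,h[:,0].min(0),h[:,0].max(0))
for q,n,b in((p,'w',(290,340,170,290)),(t,'t',(345,375,195,245))):
    k=np.zeros((480,640),np.uint8);k[b[2]:b[3],b[0]:b[1]]=(q['image'].max(2)<70)[b[2]:b[3],b[0]:b[1]]
    nn,l,s,c=cv2.connectedComponentsWithStats(k); print(n,s[1:][s[1:,4]>60])
```

```text
top bar px centre [[0.4567 0.1168 0.07  ]]
(0.458, 0.1175) w [303.20782 184.38174] [323.05148 269.38043]
(0.458, 0.1175) t [350.4464  202.04485] [371.10834 237.02394]
(0.4515, 0.1153) w [302.7635  193.06215] [322.51562 277.9837 ]
(0.4515, 0.1153) t [351.64325 205.53706] [372.35825 240.4806 ]
w [[ 305  184   20   83 1505]
 [ 290  280   12   10   62]]
t [[345 195  13  50 274]]
```

View pics/w1c.png

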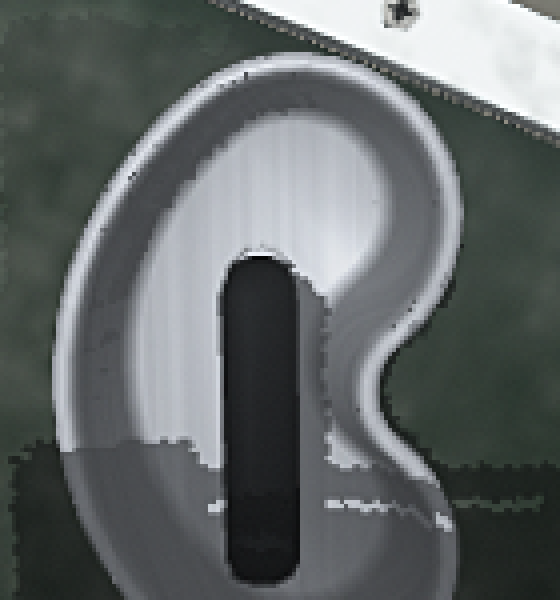

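```bash
python3 -c "
from st import *
delta([.458,.1165,.073],112)"
```

```text
t 3.32 pos [0.451  0.1114 0.1997] toolx [ 0.003 -0.    -1.   ] yaw of tool y -68.36 q [ 1.000e-03  3.880e-01  1.878e+00 -0.000e+00  8.730e-01  1.194e+00] F [ 0.  0. -0.] w 0.0868
delta tool mm [126.7  -2.3  -8. ]
turn options [np.float64(179.6), np.float64(-0.4)]
```

Call:
move_arm(commands=[[-1, 30, -1, -4, 0], [-1, 60, -2, -8, 0], [-1, 85, -2, -8, 0], [-1, 105, -2, -8, 0], [-1, 118, -2, -8, 0], [-1, 125, -2, -8, 0], [-1, 125, -2, -8, 0]])

```text
time: 3.9
position: [0.4567, 0.1164, 0.0728]
tool_rot: [-0.694, -0.133, 0.695, -0.133]
ft_force: [-0.5, -0.1, 0.6]
grip_width: 0.0872
```

Run:
```python
from st import *
delta([.458,.1165,.073],112)
p=cam('wrist'); save(p['image'],'w2'); s=cam('side'); save(s['image'][150:300,240:420].repeat(4,0).repeat(4,1),'s2')
```

```text
t 3.9 pos [0.4567 0.1164 0.0728] toolx [-0.001 -0.    -1.   ] yaw of tool y -68.35 q [ 0.012  0.638  1.952 -0.     0.553  1.205] F [-0.5 -0.1  0.6] w 0.0872
delta tool mm [-0.2  0.4 -1.3]
turn options [np.float64(179.6), np.float64(-0.4)]
```

View pics/w2.png

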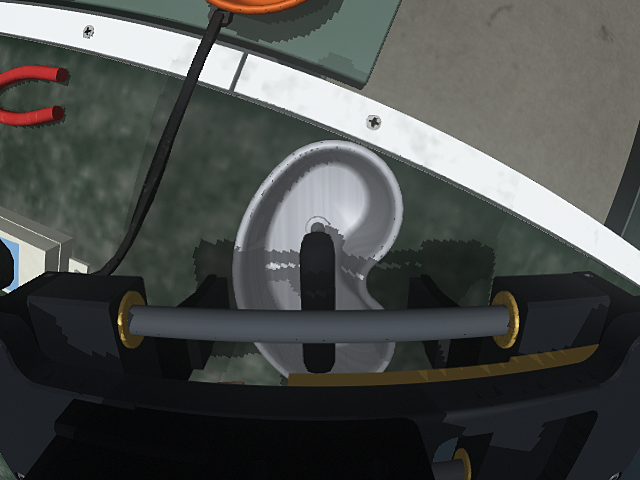

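View pics/s2.png

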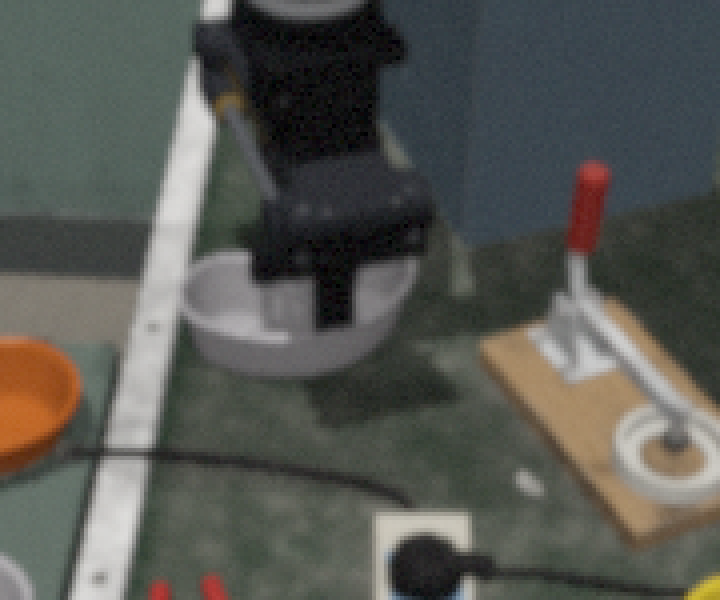

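The bar lies centred between the open fingers, at wrist pixels (318,235–370), and the rim is clear of the tips. I'll close now.

Call:
move_arm(commands=[[1, 0, 0, 0, 0], [1, 0, 0, 0, 0], [1, 0, 0, 0, 0], [1, 0, 0, 0, 0], [1, 0, 0, 0, 0], [1, 0, 0, 0, 0], [1, 0, 0, 0, 0], [1, 0, 0, 0, 0]], newtons=35)

```text
time: 4.67
position: [0.4564, 0.1172, 0.0733]
tool_rot: [0.694, 0.133, -0.694, 0.133]
ft_force: [-0.2, -0.9, 0.1]
grip_width: 0.0413
```

Call:
move_arm(commands=[[1, 0, 0, 0, 0], [1, 0, 0, 0, 0], [1, 0, 0, 0, 0], [1, 0, 0, 0, 0], [1, 0, 0, 0, 0], [1, 0, 0, 0, 0], [1, 0, 0, 0, 0], [1, 0, 0, 0, 0]])

```text
time: 5.33
position: [0.4563, 0.1172, 0.0731]
tool_rot: [-0.694, -0.133, 0.695, -0.133]
ft_force: [0.3, -0.4, -2.1]
grip_width: 0.014
```

Call:
move_arm(commands=[[1, -10, 0, 0, 0], [1, -30, 0, 0, 0], [1, -55, 0, 0, 0], [1, -80, 0, 0, 0], [1, -95, 0, 0, 0], [1, -100, 0, 0, 0], [1, -100, 0, 0, 0]])

```text
time: 5.92
position: [0.4569, 0.1173, 0.1743]
tool_rot: [0.695, 0.133, -0.693, 0.133]
ft_force: [-0.1, -0.3, -2.8]
grip_width: 0.0141
```

Run:
```python
from st import *
delta([.6472,.2083,.173],112-33.5)
p=cam('wrist'); save(p['image'],'w3')
```

```text
t 5.92 pos [0.4569 0.1173 0.1743] toolx [ 0.003  0.    -1.   ] yaw of tool y -68.26 q [0.014 0.44  1.885 0.    0.814 1.205] F [-0.1 -0.3 -2.8] w 0.0141
delta tool mm [   1.8  -14.1 -210.4]
turn options [np.float64(-146.8), np.float64(33.2)]
```

View pics/w3.png

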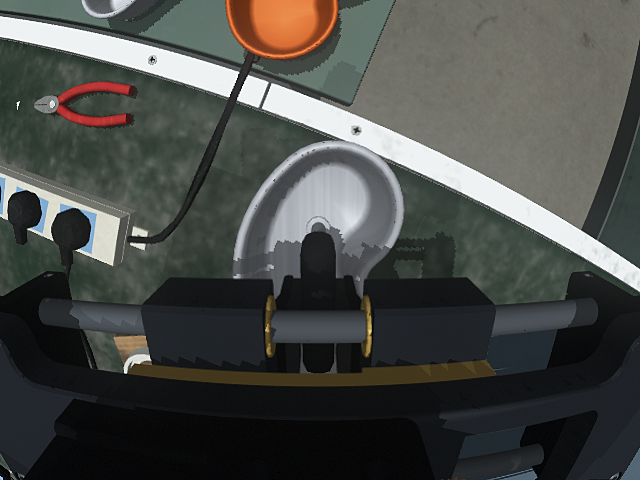

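The tray is held level and clear of the table. Next I carry it over the orange tray and turn it.

Call:
move_arm(commands=[[1, 0, -2, -25, 4], [1, 0, -4, -55, 10], [1, 0, -6, -85, 16], [1, 0, -8, -115, 22], [1, 0, -10, -145, 27], [1, 0, -12, -175, 31], [1, 0, -14, -200, 33], [1, 0, -14, -210, 33]])

```text
time: 6.63
position: [0.6488, 0.2093, 0.1705]
tool_rot: [0.704, -0.069, -0.704, -0.07]
ft_force: [0.5, 0.1, -2.4]
grip_width: 0.014
```

Call:
move_arm(commands=[[1, 0, 0, 0, 0], [1, 0, 0, 0, 0]])

```text
time: 6.8
position: [0.6447, 0.2077, 0.1704]
tool_rot: [-0.702, 0.07, 0.706, 0.069]
ft_force: [0.1, -0.3, -2.5]
grip_width: 0.0136
```

Run:
```python
from st import *
delta([.6472,.2083,.173],112-33.5)
for c in ['wrist','top','side']:
    p=cam(c); save(p['image'],c+'4')
```

```text
t 6.8 pos [0.6447 0.2077 0.1704] toolx [-0.005 -0.001 -1.   ] yaw of tool y -101.25 q [ 0.147  0.685  1.355 -0.     1.107  1.914] F [ 0.1 -0.3 -2.5] w 0.0136
delta tool mm [-2.6 -1.  -2.3]
turn options [np.float64(-179.8), np.float64(0.2)]
```

View pics/wrist4.png

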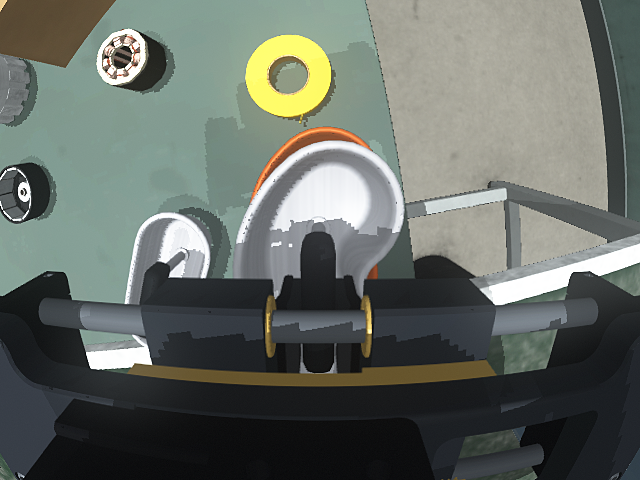

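View pics/top4.png

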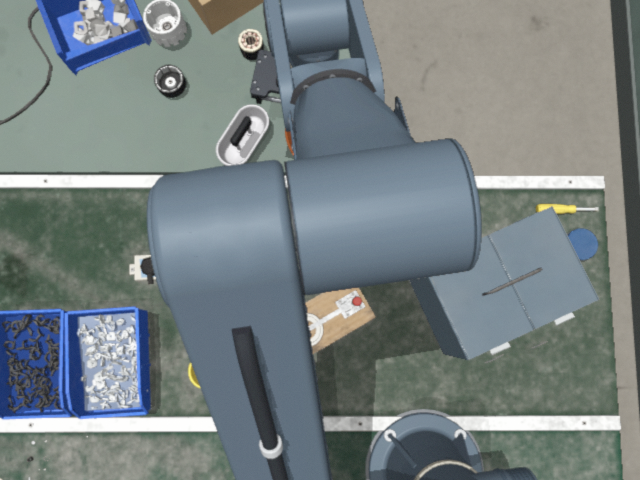

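View pics/side4.png

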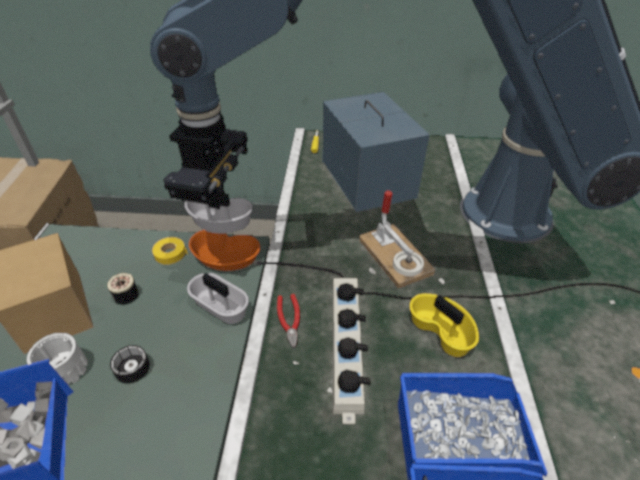

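```bash
cat > ov.py <<'E'
from st import *
def basepts():
    t=cam('top'); im=cv2.imread('pics/top0.png').astype(int)
    k=((im[...,2]>130)&(im[...,0]<90)&(im[...,2]-im[...,1]>60)).astype(np.uint8); k[:, :270]=0;k[:,355:]=0;k[:75]=0;k[180:]=0
    k=cv2.morphologyEx(k,cv2.MORPH_OPEN,np.ones((3,3)));
    return outline(t,k,.034),t
def main(tag,G,yaw,zgrip):
    P,t=basepts(); c,th,A=moments(P); print('base',c,np.degrees(th),A,cv2.minAreaRect((P*1000).astype(np.float32)))
    o,Rm=st()
    gp=o['position']+Rm[:,0]*.006
    for cn in('wrist','side'):
        p=cam(cn); im=p['image'].copy()
        uv=project(p,np.c_[P,np.full(len(P),.034)])
        cv2.polylines(im,[np.round(uv*8).astype(np.int32).reshape(-1,1,2)],True,(0,255,255),1,cv2.LINE_AA,3)
        # predicted steel rim: base outline shrunk 9mm, moved by (gp - G) and yaw diff
        c0=(P*1000); hull=c0
        # inward offset via distance mask
        m=np.zeros((300,300),np.uint8); off=c0.mean(0)-150
        cv2.fillPoly(m,[np.round(c0-off).astype(np.int32)],1); D=cv2.distanceTransform(m,cv2.DIST_L2,5)
        S=max(cv2.findContours((D>9).astype(np.uint8),cv2.RETR_EXTERNAL,cv2.CHAIN_APPROX_NONE)[0],key=len)[:,0]+off
        a=np.arctan2(-Rm[1,1],-Rm[0,1])-np.radians(yaw); Q=np.array([[np.cos(a),-np.sin(a)],[np.sin(a),np.cos(a)]])
        S=(S/1000-np.array(G))@Q.T+gp[:2]
        uv=project(p,np.c_[S,np.full(len(S),gp[2]-zgrip)])
        cv2.polylines(im,[np.round(uv*8).astype(np.int32).reshape(-1,1,2)],True,(255,0,255),1,cv2.LINE_AA,3)
        if cn=='wrist': im=im[100:400,150:450].repeat(2,0).repeat(2,1)
        else: im=im[160:310,150:300].repeat(4,0).repeat(4,1)
        save(im,cn+tag)
if __name__=='__main__':
    import sys; main(sys.argv[1],(.6472,.2083),78.5,.028)
E
python3 ov.py ov1
```

```text
base [0.64213427 0.19961045] -14.868877482115689 9110.934746423736 ((647.1813354492188, 201.37045288085938), (85.21009826660156, 153.92530822753906), 78.50630187988281)
t 7.0 pos [0.6448 0.2074 0.1725] toolx [-0.003 -0.    -1.   ] yaw of tool y -101.29 q [ 0.147  0.681  1.356 -0.     1.107  1.914] F [ 0.3 -0.5 -1.2] w 0.0138
```

View pics/wristov1.png

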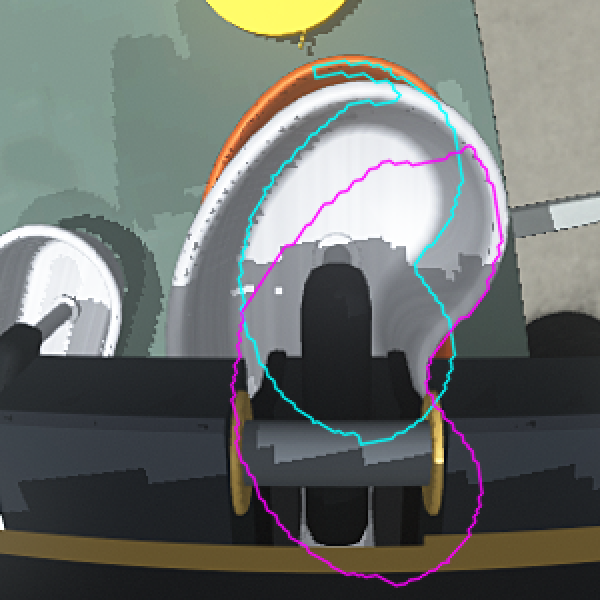

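View pics/sideov1.png

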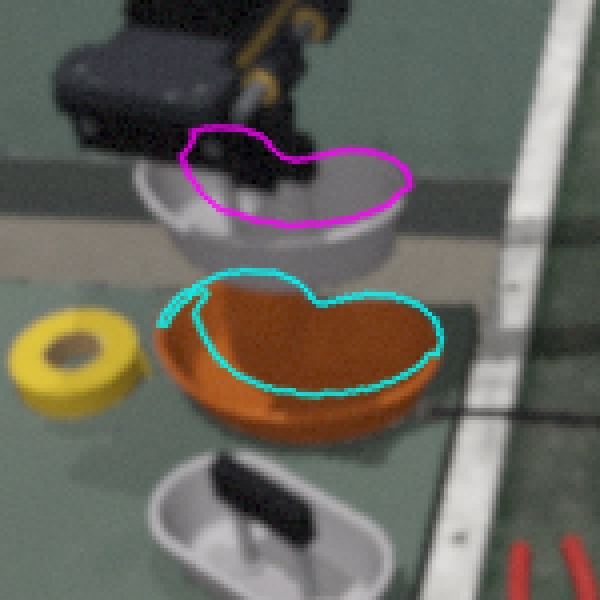

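```bash
python3 - <<'E'
import re
s=open('ov.py').read()
s=s.replace("k=((im[...,2]>130)&(im[...,0]<90)&(im[...,2]-im[...,1]>60)).astype(np.uint8)","k=((im[...,2]>110)&(im[...,2]-im[...,0]>50)&(im[...,2]-im[...,1]>35)).astype(np.uint8)").replace("k[:75]=0","k[:86]=0")
open('ov.py','w').write(s)
E
python3 ov.py ov2
```

```text
base [0.64749902 0.20703074] -11.187588333108147 12367.324663187377 ((648.0324096679688, 209.36105346679688), (101.99037170410156, 157.0415496826172), 78.50373077392578)
t 7.15 pos [0.6457 0.2076 0.1734] toolx [-0. -0. -1.] yaw of tool y -101.29 q [0.147 0.681 1.354 0.    1.107 1.915] F [ 0.7  0.  -2.2] w 0.0136
```

View pics/wristov2.png

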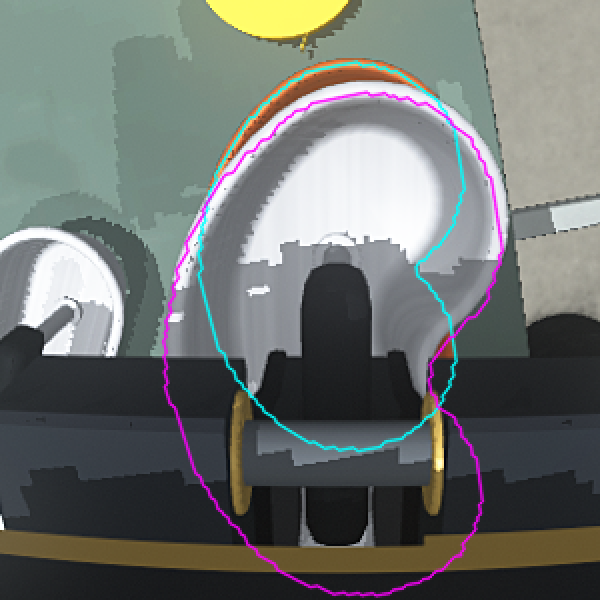

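View pics/sideov2.png

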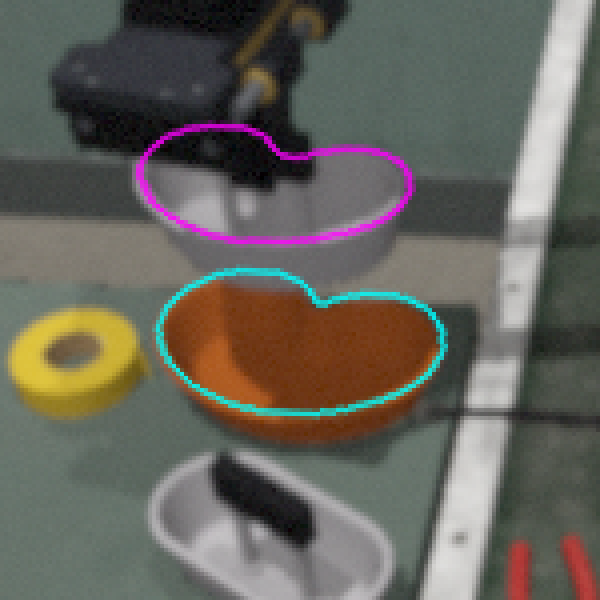

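Call:
move_arm(commands=[[1, 20, 0, 0, 0], [1, 40, 0, 0, 0], [1, 55, 0, 0, 0], [1, 65, 0, 0, 0], [1, 72, 0, 0, 0], [1, 72, 0, 0, 0], [1, 72, 0, 0, 0]])

```text
time: 7.83
position: [0.6466, 0.208, 0.1015]
tool_rot: [0.704, -0.069, -0.704, -0.069]
ft_force: [0.5, 0.7, -2.3]
grip_width: 0.0139
```

```bash
python3 ov.py ov3; python3 -c "
from st import *
for i in range(3): delta([.645,.208,.0755],78.5); cam('side')"
```

```text
base [0.64749902 0.20703074] -11.187588333108147 12367.324663187377 ((648.0324096679688, 209.36105346679688), (101.99037170410156, 157.0415496826172), 78.50373077392578)
t 7.88 pos [0.647  0.2081 0.1021] toolx [ 0.002  0.    -1.   ] yaw of tool y -101.27 q [0.147 0.77  1.395 0.    0.975 1.915] F [ 0.5  0.1 -2.6] w 0.0134
t 7.98 pos [0.6473 0.2081 0.1025] toolx [ 0.003  0.    -1.   ] yaw of tool y -101.27 q [ 0.147  0.769  1.395 -0.     0.975  1.915] F [-0.3 -1.  -2.1] w 0.014
delta tool mm [27.   0.6  2.3]
turn options [np.float64(-179.8), np.float64(0.2)]
t 8.03 pos [0.6471 0.2081 0.1025] toolx [ 0.002  0.    -1.   ] yaw of tool y -101.27 q [0.147 0.769 1.395 0.    0.975 1.915] F [-0.2 -0.1 -2.2] w 0.0136
delta tool mm [27.   0.5  2.1]
turn options [np.float64(-179.8), np.float64(0.2)]
t 8.08 pos [0.647  0.208  0.1024] toolx [ 0.002  0.    -1.   ] yaw of tool y -101.27 q [0.147 0.769 1.395 0.    0.975 1.915] F [ 0.5  0.3 -2.5] w 0.0138
delta tool mm [26.9  0.5  2. ]
turn options [np.float64(-179.8), np.float64(0.2)]
```

View pics/wristov3.png

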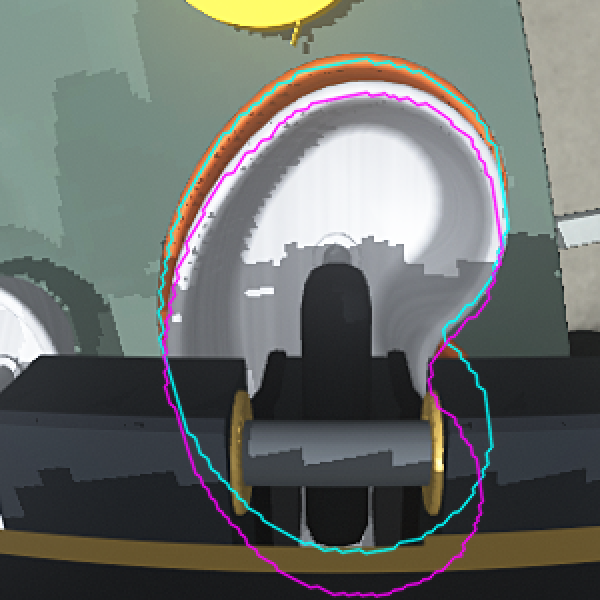

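View pics/sideov3.png

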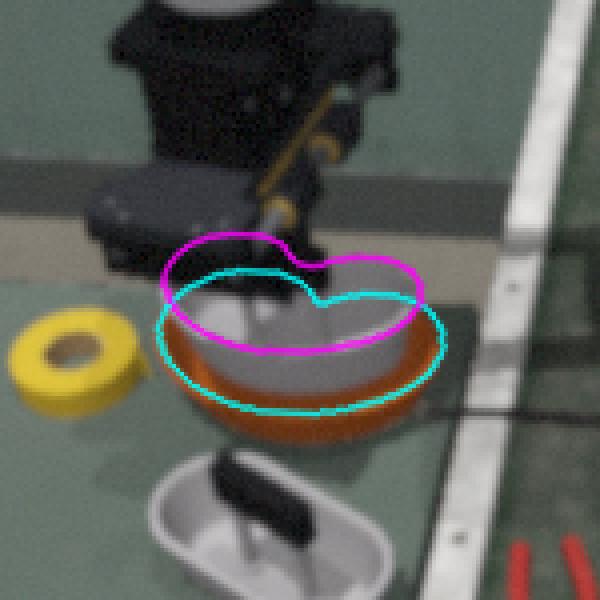

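Call:
move_arm(commands=[[1, 6, 0, 2, 0], [1, 12, 0, 2, 0], [1, 17, 0, 2, 0], [1, 20, 0, 2, 0], [1, 22, 0, 2, 0], [1, 23, 0, 2, 0], [1, 23, 0, 2, 0]])

```text
time: 8.72
position: [0.6442, 0.2083, 0.0778]
tool_rot: [-0.703, 0.07, 0.704, 0.069]
ft_force: [-0.8, -0.3, -3.0]
grip_width: 0.0138
```

Call:
move_arm(commands=[[1, 1, 0, 0, 0], [1, 2, 0, 0, 0], [1, 2, 0, 0, 0]])

```text
time: 8.97
position: [0.6444, 0.2083, 0.0763]
tool_rot: [0.704, -0.069, -0.704, -0.069]
ft_force: [-0.2, -0.5, -2.6]
grip_width: 0.0135
```

```bash
python3 ov.py ov4; python3 -c "
from st import *
for i in range(2): delta([.645,.208,.0755],78.5); cam('side')"
```

```text
base [0.64749902 0.20703074] -11.187588333108147 12367.324663187377 ((648.0324096679688, 209.36105346679688), (101.99037170410156, 157.0415496826172), 78.50373077392578)
t 9.02 pos [0.6444 0.2083 0.0763] toolx [ 0.  0. -1.] yaw of tool y -101.27 q [0.148 0.802 1.411 0.    0.928 1.916] F [ 0.1 -0.3 -2.5] w 0.0136
t 9.12 pos [0.6444 0.2084 0.0764] toolx [ 0.  0. -1.] yaw of tool y -101.27 q [ 0.148  0.802  1.411 -0.     0.928  1.916] F [ 0.4  1.  -1.8] w 0.0136
delta tool mm [ 0.9  0.2 -0.6]
turn options [np.float64(-179.8), np.float64(0.2)]
t 9.17 pos [0.6444 0.2083 0.0764] toolx [ 0.  0. -1.] yaw of tool y -101.27 q [ 0.148  0.802  1.411 -0.     0.928  1.916] F [ 0.2  0.5 -2.4] w 0.0137
delta tool mm [ 0.9  0.2 -0.6]
turn options [np.float64(-179.8), np.float64(0.2)]
```

View pics/wristov4.png

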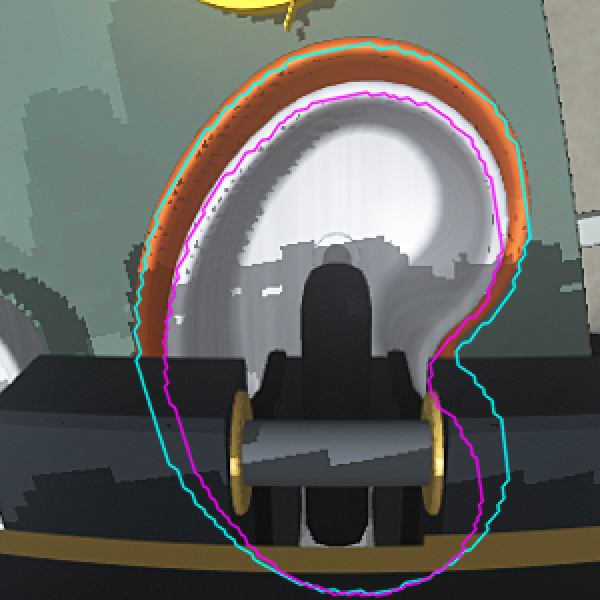

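View pics/sideov4.png

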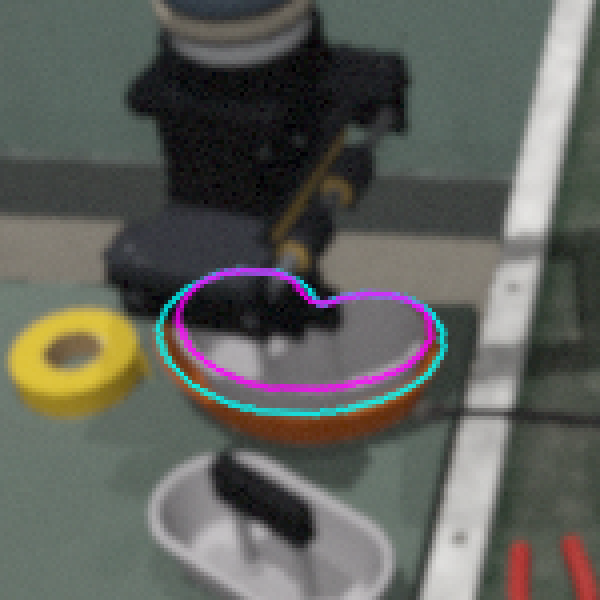

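Call:
move_arm(commands=[[1, 0.5, 0, 0, 0], [1, 1, 0, 0, 0], [1, 1, 0, 0, 0], [1, 1, 0, 0, 0]])

```text
time: 9.55
position: [0.6444, 0.2083, 0.0756]
tool_rot: [0.704, -0.069, -0.704, -0.069]
ft_force: [-0.8, 0.4, 1.1]
grip_width: 0.0138
```

Call:
move_arm(commands=[[1, 0.5, 0, 0, 0], [1, 1, 0, 0, 0], [1, 1, 0, 0, 0], [1, 1, 0, 0, 0]])

```text
time: 9.88
position: [0.6445, 0.2082, 0.0756]
tool_rot: [0.704, -0.069, -0.704, -0.069]
ft_force: [-1.5, -1.9, 6.2]
grip_width: 0.0137
```

Contact came at TCP z = 0.0756, against a predicted seated height of 0.0755. I'll release now.

Call:
move_arm(commands=[[1, -0.5, 0, 0, 0], [0, -1, 0, 0, 0], [-1, -1, 0, 0, 0], [-1, -1, 0, 0, 0], [-1, -1, 0, 0, 0], [-1, -1, 0, 0, 0], [-1, -1, 0, 0, 0], [-1, -1, 0, 0, 0]])

```text
time: 10.55
position: [0.6444, 0.2083, 0.0751]
tool_rot: [-0.704, 0.069, 0.704, 0.069]
ft_force: [-0.5, -0.2, -1.1]
grip_width: 0.0527
```

Call:
move_arm(commands=[[-1, 0, 0, 0, 0], [-1, 0, 0, 0, 0], [-1, 0, 0, 0, 0], [-1, 0, 0, 0, 0]])

```text
time: 10.88
position: [0.6443, 0.2083, 0.0753]
tool_rot: [-0.704, 0.069, 0.704, 0.069]
ft_force: [0.0, 1.1, 0.8]
grip_width: 0.0791
```

```bash
python3 ov.py ov5
```

```text
base [0.64749902 0.20703074] -11.187588333108147 12367.324663187377 ((648.0324096679688, 209.36105346679688), (101.99037170410156, 157.0415496826172), 78.50373077392578)
t 10.93 pos [0.6443 0.2083 0.0752] toolx [-0. -0. -1.] yaw of tool y -101.27 q [0.148 0.804 1.411 0.    0.927 1.916] F [ 0.2 -1.   0.2] w 0.0822
```

View pics/wristov5.png

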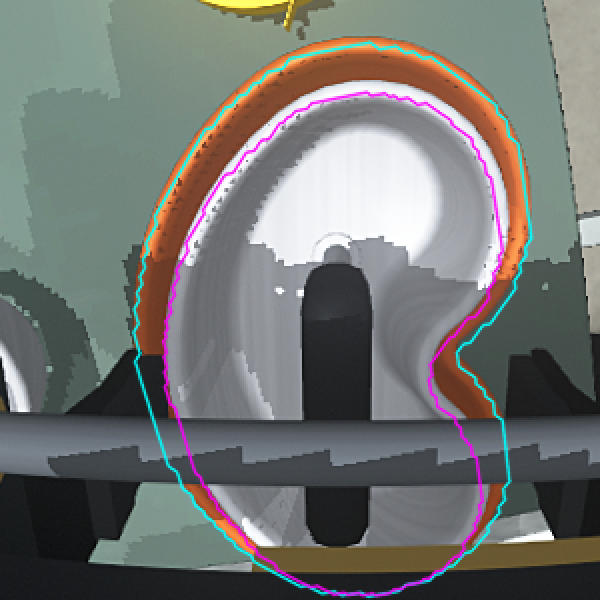

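The steel tray sits evenly inside the orange one and the fingers are clear. I'll go straight up.

Call:
move_arm(commands=[[-1, -15, 0, 0, 0], [-1, -45, 0, 0, 0], [-1, -80, 0, 0, 0], [-1, -115, 0, 0, 0], [-1, -150, 0, 0, 0], [-1, -180, 0, 20, 0], [-1, -200, 0, 55, 0], [-1, -210, 0, 90, 0]])

```text
time: 11.7
position: [0.5574, 0.2261, 0.2889]
tool_rot: [0.706, -0.069, -0.701, -0.071]
ft_force: [-0.4, 0.9, 0.3]
grip_width: 0.0867
```

Call:
move_arm(commands=[[-1, 0, 30, 20, 0], [-1, 0, 65, 40, 0], [-1, 0, 100, 50, 0], [-1, 0, 135, 50, 0], [-1, 0, 170, 50, 0], [-1, 0, 205, 50, 0], [-1, 0, 205, 50, 0], [-1, 0, 205, 50, 0]])

```text
time: 12.37
position: [0.4668, 0.0332, 0.2856]
tool_rot: [0.704, -0.071, -0.703, -0.071]
ft_force: [-1.2, 0.5, 0.3]
grip_width: 0.0872
```

Run:
```python
from st import *
st()
t=cam('top'); save(t['image'],'top6'); save(t['image'][70:190,210:350].repeat(5,0).repeat(5,1),'top6c')
s=cam('side'); save(s['image'][200:340,150:300].repeat(4,0).repeat(4,1),'side6c')
for n in ('kidney_grip','kidney_base'):
  for p,c in((t,'t'),(s,'s')):
    for d in robot.regions_of(p,n):
        print(n,c,round(d['p'],2),np.round(d['bbox']))
        if c=='t':
            P=outline(p,d['pixels'],.0425 if n=='kidney_grip' else .034); rc=cv2.minAreaRect((P*1000).astype(np.float32)); print(np.round(rc[0],1),np.round(rc[1],1),rc[2])
```

```text
t 12.37 pos [0.4668 0.0332 0.2856] toolx [ 0.001  0.    -1.   ] yaw of tool y -101.51 q [-0.169  0.265  1.765  0.     1.112  1.603] F [-1.2  0.5  0.3] w 0.0872
kidney_grip t 0.89 [188. 326. 256. 386.]
[201.3 366.3] [ 80.7 137.7] 41.41316604614258
kidney_grip t 0.82 [291.  92. 336. 160.]
[646.3 207.7] [ 84. 138.] 78.55139923095703
kidney_grip s 0.81 [412. 293. 480. 358.]
kidney_grip s 0.66 [194. 226. 258. 263.]
kidney_base t 0.67 [283.  86. 346. 165.]
[648.7 209.4] [103.4 156.7] 78.25342559814453
kidney_base s 0.76 [187. 237. 260. 271.]
```

View pics/top6c.png

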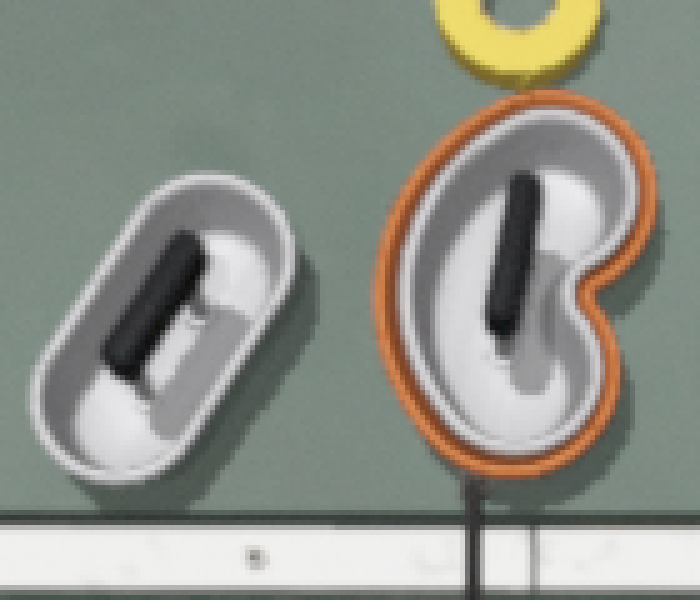

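View pics/side6c.png

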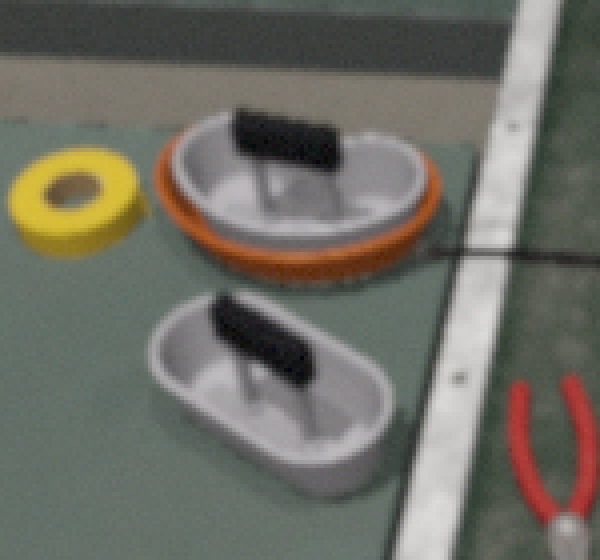

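The steel tray is nested level, with an even orange margin all round, and the oblong tray hasn't moved. I'm handing the job in.

```bash
python3 -c "
from st import *
st(); print(robot.hand_in())"
```

```text
t 12.67 pos [0.4671 0.0358 0.2852] toolx [-0.  0. -1.] yaw of tool y -101.15 q [-0.163  0.266  1.764  0.     1.112  1.602] F [ 0.4  0.7 -0.7] w 0.0871
the job is handed in; nothing more can be done
None
```

I picked up the steel kidney tray by its handle, turned it about 33° to match the orange tray, lowered it fully in and let go. I then moved the arm clear and handed the job in at 12.7 s.

**Seating:** The tray touched the floor at TCP z 0.0756, against 0.0755 expected, and the last force reading before I let go was about 6 N.

**Alignment:** The last top view gives outlines within 0.3° in yaw and about 3 mm in centre, which is within the play plus the measuring error. The side view shows the tray sitting level inside the orange one.

**Other trays:** The oblong and yellow trays were not touched and look unmoved.

**Disagreement:** My first top-view estimate of the handle centre was about 6 mm off along the bar. The wrist view and the rim outline showed this, and I corrected it before the grasp. The overlay during descent also called for a 2 mm shift before seating. No other checks failed or disagreed.

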